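Gauge the short roller with the shutter held half open

TASK

One bearing roller in the tray is shorter than the others: pick it out and stand it upright in the nest of the roller gauge, then let go of it. Then slide the gauge's sprung shutter by its tab to half travel, where the long white line is, and finish while still holding it there so the reading can be taken: the spring shuts it if you let go. Leave the other rollers and everything else on the table as they are.

Things in the scene. Friction and masses are not known exactly. Their poses are not given: they have to be found in the camera images.
- gauge: Roller gauge, fixed to the table: grey base plate 200 x 240 x 24 mm (its x, y, z) with a black housing along its +x edge (x +15 to +90 mm, 230 mm long in y, top 74 mm above the table) whose front window a sprung shutter covers; the nest is in front of it. Origin: centre of the underside, z up. Left or right of the robot's centre line, opposite the tray, turned up to 0.35 rad
- nest (a point): centre of the nest's floor, 24 mm above the table, at (-55, -52) mm in the gauge's frame. The nest is a dark square pad 64 mm wide and 7 mm high with a round 40 mm hole through it; a roller stands on the plate inside, with 5 mm play all round. Axes as the gauge's
- shutter (a joint): travel of the shutter along the gauge's +y: 0 = shut (rest), 0.070 m = fully open, 0.035 m = half travel. A spring pulls it shut with about 4 N at 0, 10 N at half and 16 N fully open; it shuts again when let go
- tab: the shutter's steel tab, an upright plate 14 mm thick along the gauge's y (sliding direction), 30 mm along x, from 77 to 115 mm above the table; pinch it from above or push it. Origin: on its vertical centre line, 74 mm above the table, at (32, -35) mm in the gauge's frame when shut, (32, 0) at half travel, in line with the long white line on the housing (two short ones mark the ends)
- tab_top (a point): centre of the top face of the shutter's tab, 115 mm above the table
- tray: fixed grey plastic tray 200 x 280 mm (x, y), floor 4 mm thick, rim 12 mm high. Origin: centre of the underside; z up; turned up to 0.25 rad. The batch stands on its floor in two rows of three places, 84 mm apart, each thing up to 6 mm off its place; which is where varies
- short_roller: the odd one of the batch: a steel bearing roller 30 mm in diameter and only 40 mm long, standing on end in the tray, about 0.22 kg. Origin: centre of its underside; z along its axis, up
- roller_a: sound steel bearing roller, 30 mm in diameter, 60 mm long, standing on end in the tray; to be left alone. Origin: centre of its underside; z up
- roller_b: sound steel bearing roller, 30 mm in diameter, 60 mm long, standing on end in the tray; to be left alone. Origin: centre of its underside; z up
- roller_c: sound steel bearing roller, 30 mm in diameter, 60 mm long, standing on end in the tray; to be left alone. Origin: centre of its underside; z up
- roller_d: sound steel bearing roller, 30 mm in diameter, 60 mm long, standing on end in the tray; to be left alone. Origin: centre of its underside; z up
- race: small steel bearing race, a ring 40 mm across and 14 mm high lying in the tray among the rollers; a bystander, to be left alone. Origin: centre of its underside
- setting_block: steel setting block 30 x 22 x 9 mm lying on the gauge's plate, near (-52, +82) mm in the gauge's frame; a bystander, to be left alone. Origin: centre of its underside
- bearing: ball bearing 90 mm across, 22 mm high, lying beyond the tray and gauge; a bystander, to be left alone. Origin: centre of its underside
- yoke_bar: black square bar 40 x 150 x 40 mm, lying along y beyond the tray and gauge; a bystander, to be left alone. Origin: centre of its underside
- oil_bottle: white oil bottle 56 mm across, 140 mm high; a bystander, to be left alone. Origin: centre of its underside
- grease_jar: grey jar 70 mm across, 70 mm high; a bystander, to be left alone. Origin: centre of its underside
- screwdriver: screwdriver lying at the robot's right side; a bystander, to be left alone. Origin: in its underside, along its length
- cup: white bowl 70 mm across, 60 mm high; a bystander, to be left alone. Origin: centre of its underside
Things that resemble listed ones, but are neither listed nor needed, are in the scene too. Leave any brown or green look-alike of the short_roller alone.

How it is judged:
By the outcome, as a careful person would: the job done as asked, in the order asked, and still so for the second after the job is handed in, while the arm keeps its last pose, push and grip.
It also fails if it takes over 50 s, if anything falls off the work surface, if the arm or the gripper's body presses on something with over 40 N, if the wrist force passes 120 N, or if a joint passes its speed limit or range.

ROBOT

A 6-joint arm with a two-finger parallel gripper is mounted at the origin on the work surface. World frame = base frame: x ahead of the robot, y to its left, z up, the work surface at z = 0. Lengths are in m, angles in rad, forces in N, time in s.
With the tool pointing down it reaches from about 0.275 to 0.875 m from the base axis. Payload 12.5 kg.
Tool frame: the origin (TCP) lies on the centre line of the jaws, within the pads' length; the fingertips stand r.finger_overhang ahead of it and the grasp point (between the pads) lies 3 mm ahead of it (r.finger_overhang is the distance from the TCP to the fingertips, in m); z points along the fingers, y is the direction in which the jaws open and shut (so a half turn about z gives the same grasp; the last joint's range is limited). The gripper opens to 85 mm and grips with 20 to 120 N. Pads are 22 mm wide; open, the fingers measure 114 mm over their backs; the gripper's body (76 mm by 85 mm) begins 54 mm behind the grasp point. The pads swing forward as they close: fully open they stand 13 mm farther back than shut.
Start: joints at [-1.244, 0.351, 1.652, -0, 1.139, -0.085], TCP at [0.22, -0.504, 0.253] pointing down, gripper open.
Joint ranges: [-2.75, 2.75], [-0.79, 2.1], [0.01, 2.65], [-1.57, 4.71], [0.07, 3.14], [-2.87, 2.87]. Speed limits (rad/s): [2.22, 2.22, 2.79, 3.14, 3.14, 3.14].

INTERFACE

Orientations are given as a unit quaternion [x, y, z, w].
In Python, from cell import r, optics gives the robot as it stands. The module is installed in compiled form; this text tells all that it offers. Calls block until the motion is done:
- r.move_to(position, orientation): joint-space move of the TCP to a pose.
- r.move_linear(position, rot=None, vel=0.15): straight line of the TCP; rot=None keeps the orientation; vel is the mean speed in m/s.
- r.set_joints(angles): joint-space move.
- r.set_gripper(opening, squeeze=None): opening from 0.0 (shut) to 1.0 (fully open); squeeze is the grip in N (None keeps the last); returns when the fingers have stopped.
- r.sleep(seconds).
- r.inverse_kinematics(position, orientation): joint angles nearest the present ones, or None.
- optics.get_image(name): name is "side" or "top" or "wrist"; returns a dict with "pixels" (400x640x3 uint8, red, green, blue), "depth" (400x640 float32, m along the optical axis (not along the pixel's ray), 0 where there is no reading), "fx", "fy", "cx", "cy" (pixels), "camera_from_world" (4x4, takes a point from world to camera coordinates); the wrist camera has in their place "mount" (4x4, takes a point from camera to tool coordinates, whose origin is the TCP and whose axes are the flange's). Camera axes: x right, y down, z forward; pixel columns grow to the right and rows downward; lengths in m; the calibration is good to about 2 mm. A picture is of the moment at which its call begins: read the wrist's pose just before it.
A pose or a line that the arm cannot do raises r.PlanningError and nothing moves.
- r.hand_in(): hands the job in, once; it reports no verdict.
Readings, each from a call of its own:
- r.current_t(): time.
- r.current_q(): joint angles.
- r.current_qvel(): joint speeds.
- r.current_effort(): joint torques, N m.
- r.current_tool_pos(): TCP position.
- r.current_ee_rot(): TCP orientation.
- r.current_contact_force(): force on the tool from outside, world axes, zero at the start.
- r.current_torque(): the same for the moment, N m.
- r.current_opening(): opening from 0.0 (shut) to 1.0 (fully open).
Only numpy, scipy, OpenCV 4.12 (cv2) and the standard library are available. Lean on these libraries where they do the work, as an engineer would, in place of code of your own. Each camera call takes 0.05 s, during which the arm holds its last target.

## Working session

There is one attempt and no reset: what is moved stays moved. The work goes in short steps, each a Python script; the robot and the scene stay as the last script left them, time stands still between calls to the robot, and variables do not carry over. Pictures are saved under pics/ and viewed, and the job is handed in when it is done.

```bash
mkdir -p pics; cat > h.py <<'E'
import numpy as np, cv2
from cell import r, optics
from scipy.spatial.transform import Rotation as R
def save(im,name): cv2.imwrite('pics/'+name+'.png',cv2.cvtColor(im,cv2.COLOR_RGB2BGR))
def wfc(d): return np.linalg.inv(d["camera_from_world"])
def ray(d,u,v,z,T=None):
    T=wfc(d) if T is None else T
    k=T[:3,:3]@np.array([(u-d["cx"])/d["fx"],(v-d["cy"])/d["fy"],1]); o=T[:3,3]
    return o+k*(z-o[2])/k[2]
def cloud(d,T=None):
    T=wfc(d) if T is None else T
    v,u=np.mgrid[:400,:640]; z=d["depth"]
    P=np.stack([(u-d["cx"])/d["fx"]*z,(v-d["cy"])/d["fy"]*z,z],-1)@T[:3,:3].T+T[:3,3]
    P[z==0]=np.nan
    return P
E
python3 - <<'E'
from h import *
for n in("top","side"):
    d=optics.get_image(n); save(d["pixels"],n+"0"); np.savez(n+"0.npz",**d)
    print(n,wfc(d).round(3).tolist(),d["fx"],(d["depth"]>0).mean())
print(r.current_t(),r.finger_overhang,r.current_ee_rot())
E
```

```text
top [[0.021, -0.997, 0.068, 0.481], [-1.0, -0.02, 0.003, -0.012], [-0.002, -0.068, -0.998, 1.448], [0.0, 0.0, 0.0, 1.0]] 386.14130642437334 0.99605859375
side [[-0.83, -0.372, 0.416, -0.099], [-0.558, 0.573, -0.6, 0.943], [-0.015, -0.73, -0.683, 1.189], [0.0, 0.0, 0.0, 1.0]] 503.0241821536483 0.99583984375
0.1 0.022 [ 9.78876713e-01  2.04450749e-01 -4.47929459e-05 -5.19561349e-04]
```

View pics/top0.png

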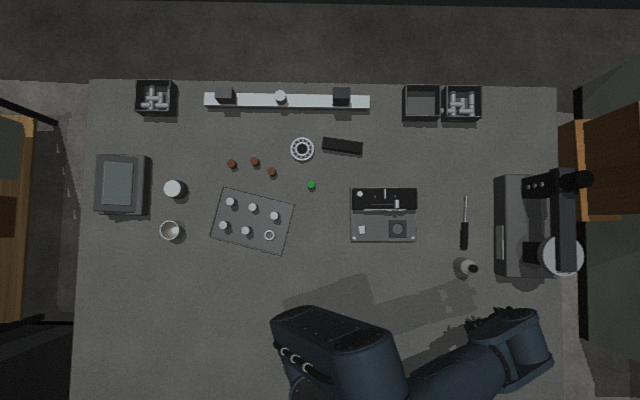

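View pics/side0.png

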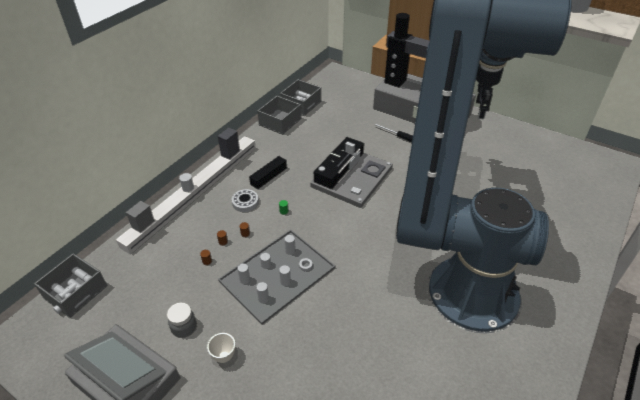

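The top view shows the tray at about (252,221), with five grey rollers at (230,202), (253,208), (274,216), (224,225) and (246,230), and the race at (269,236). The gauge is at (383,214). In the side view the roller at (265,260) looks shortest. Brown look-alikes are at top (232,164), (254,161) and (271,172), and a green one at (311,184). Next I'll measure the heights.

```bash
python3 - <<'E'
from h import *
D={n:dict(np.load(n+"0.npz")) for n in("top","side")}
for n,box in(("top",(195,140,325,260)),("side",(200,180,340,330))):
    x0,y0,x1,y1=box; im=D[n]["pixels"][y0:y1,x0:x1]
    save(cv2.resize(im,None,fx=4,fy=4,interpolation=cv2.INTER_CUBIC),n+"_c")
    P=cloud(D[n]); 
    m=((P[...,2]>.028)&(P[...,2]<.09)).astype(np.uint8)
    k=np.zeros_like(m);k[y0:y1,x0:x1]=1
    c,l,s,ce=cv2.connectedComponentsWithStats(m*k)
    for i in range(1,c):
        if s[i,4]<8: continue
        q=P[l==i]; print(n,ce[i].round(1),s[i,4],"zmax %.3f"%np.percentile(q[:,2],90),q[q[:,2]>np.percentile(q[:,2],90)-.008].mean(0).round(4))
d=D["top"]
save(cv2.resize(d["pixels"][175:255,335:430],None,fx=7,fy=7,interpolation=cv2.INTER_CUBIC),"gauge_c")
P=cloud(d)
for (u,v) in[(383,232),(370,200),(360,232),(398,229),(408,215),(300,230)]: print(u,v,P[v,u].round(4))
E
```

```text
top [323.2 143.9] 20 zmax 0.042 [ 0.787  -0.0106  0.0395]
top [254.4 160.9] 54 zmax 0.043 [0.7192 0.242  0.0396]
top [231.2 163.4] 55 zmax 0.043 [0.7076 0.3275 0.0396]
top [271.4 171. ] 55 zmax 0.044 [0.6824 0.1788 0.0404]
top [310.9 183.7] 52 zmax 0.043 [0.6382 0.0316 0.0396]
top [230.6 201.3] 69 zmax 0.067 [0.5664 0.3207 0.064 ]
top [252.6 206.6] 54 zmax 0.046 [0.5494 0.2426 0.0429]
top [274.3 215.4] 59 zmax 0.066 [0.5185 0.161  0.0636]
top [223.6 224.6] 67 zmax 0.066 [0.4821 0.3428 0.0627]
top [246.1 229.8] 67 zmax 0.067 [0.4646 0.2609 0.0635]
side [203.1 182.6] 49 zmax 0.042 [0.9281 0.1028 0.0393]
side [256.6 180.9] 23 zmax 0.039 [ 0.7788 -0.0067  0.0359]
side [327.1 182.8] 147 zmax 0.057 [ 0.5566 -0.1209  0.0567]
side [283.  203.9] 65 zmax 0.043 [0.6358 0.0351 0.0398]
side [244.  226.3] 71 zmax 0.043 [0.6797 0.1818 0.0398]
side [221.5 234.6] 79 zmax 0.042 [0.7158 0.2464 0.039 ]
side [289.6 242.1] 134 zmax 0.066 [0.5159 0.1652 0.0638]
side [205.3 254.2] 82 zmax 0.042 [0.7046 0.3311 0.0382]
side [265.1 258. ] 97 zmax 0.046 [0.5465 0.2466 0.0432]
side [243.2 271.1] 150 zmax 0.065 [0.564  0.3253 0.0627]
side [284.7 273. ] 144 zmax 0.065 [0.4608 0.2665 0.0631]
side [262.1 290. ] 156 zmax 0.066 [0.4786 0.3468 0.0633]
383 232 [ 0.4668 -0.237   0.0234]
370 200 [ 0.5799 -0.1812  0.0771]
360 232 [ 0.4651 -0.1515  0.0331]
398 229 [ 0.4789 -0.2915  0.0263]
408 215 [ 0.5313 -0.3291  0.0207]
300 230 [ 0.4675  0.0699 -0.0044]
```

View pics/side_c.png

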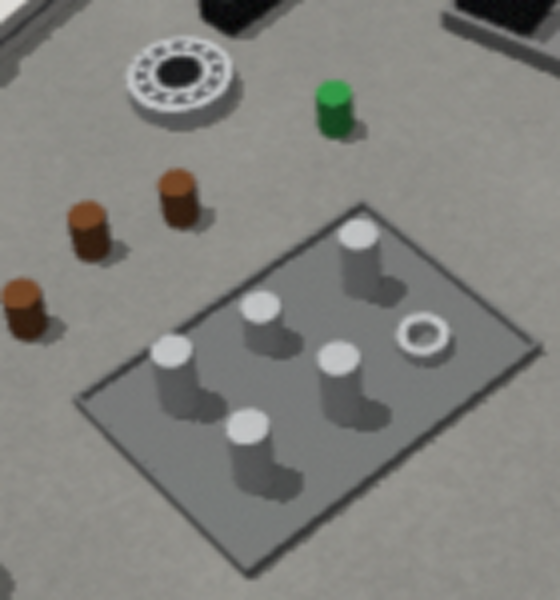

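View pics/gauge_c.png

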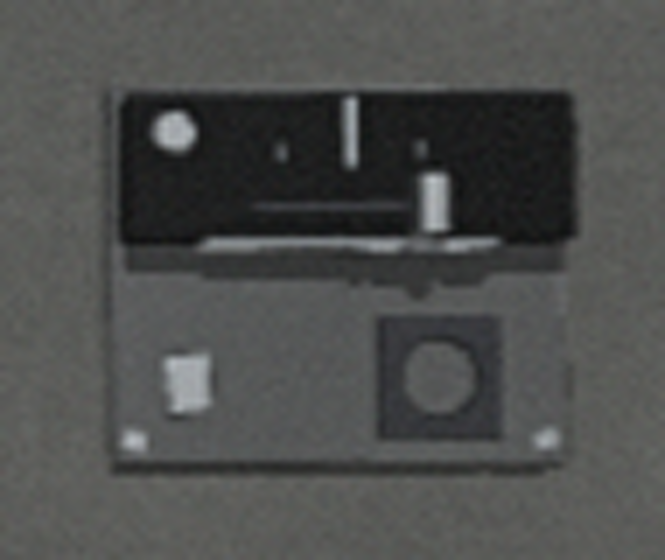

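The roller at top (252.6,206.6) / side (265,258) tops out at 0.044 m, while the other four reach 0.064 m. It is grey and in the tray. What else could pass for it:
- Brown rollers at (231,163), (254,161) and (271,171)
- Green roller at (311,184)
- Metal piece on the rail at (280,97)
- Tray rollers at (230,201), (274,215), (224,225) and (246,230)

I choose (252.6,206.6); the close crop bears it out. Next I'll look at the gauge with the wrist camera, then the tray.

```bash
cat >> h.py <<'E'
def down(yaw):  # tool down, tool y axis (jaws) at world angle yaw
    y=np.array([np.cos(yaw),np.sin(yaw),0]); z=np.array([0,0,-1.]); x=np.cross(y,z)
    return R.from_matrix(np.stack([x,y,z],1)).as_quat()
def wrist(name):
    p=np.array(r.current_tool_pos()); q=r.current_ee_rot()
    d=optics.get_image("wrist"); T=np.eye(4); T[:3,:3]=R.from_quat(q).as_matrix(); T[:3,3]=p
    T=T@d["mount"]; save(d["pixels"],name); np.savez(name+".npz",T=T,**d); return d,T
def go(p,yaw):
    # choose the wrist half turn with smaller joint motion
    best=None
    for y in(yaw,yaw+np.pi):
        q=r.inverse_kinematics(p,down(y))
        if q is not None:
            c=abs(np.array(q)-r.current_q()).max()
            if best is None or c<best[0]: best=(c,q)
    if best is None: raise SystemExit("no ik")
    r.set_joints(best[1])
E
python3 - <<'E'
from h import *
y=R.from_quat(r.current_ee_rot()).as_matrix()
print(y.round(2).tolist())
go([0.47,-0.23,0.33],np.pi/2)
d,T=wrist("w_gauge"); print(T.round(3).tolist(),r.current_t())
go([0.50,0.24,0.30],np.pi/2)
d,T=wrist("w_tray"); print(T.round(3).tolist(),r.current_t(),d["mount"].round(3).tolist(),d["fx"])
E
```

```text
[[0.92, 0.4, -0.0], [0.4, -0.92, 0.0], [0.0, -0.0, -1.0]]
[[-0.001, -0.96, -0.28, 0.542], [-1.0, 0.0, 0.001, -0.232], [-0.001, 0.28, -0.96, 0.449], [0.0, 0.0, 0.0, 1.0]] 1.5583
[[-0.001, -0.96, -0.28, 0.572], [-1.0, 0.001, 0.001, 0.238], [-0.001, 0.28, -0.96, 0.42], [0.0, 0.0, 0.0, 1.0]] 3.3333 [[-0.0, -0.96, -0.28, 0.072], [1.0, -0.0, -0.001, 0.001], [0.001, -0.28, 0.96, -0.119], [0.0, 0.0, 0.0, 1.0]] 290.61934574156055
```

View pics/w_gauge.png

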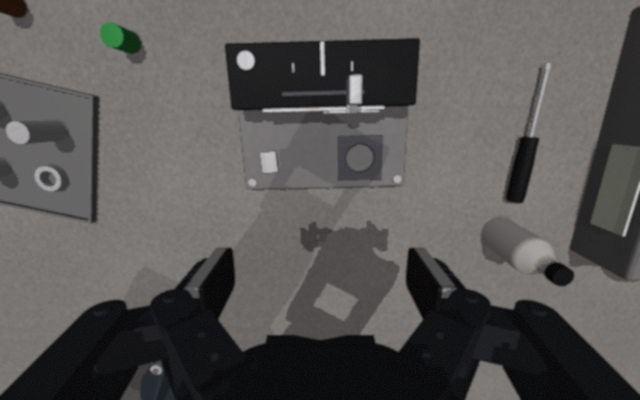

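View pics/w_tray.png

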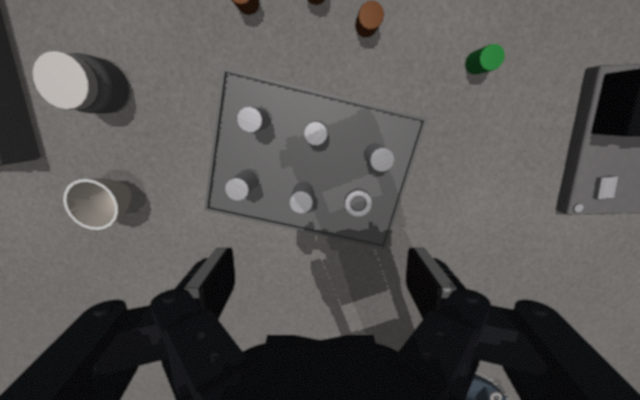

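The wrist gauge picture shows the nest hole at about (360,157), the tab top at about (355,88), the long line at (322,58) and the plate screws at (252,183) and (397,179). The tray picture shows the short roller's top at about (316,132). I'll refine each of these in the wrist and top views.

```bash
cat > m.py <<'E'
from h import *
def blob(d,T,box,lo,hi,z,lab):
    x0,y0,x1,y1=box; g=cv2.cvtColor(d["pixels"],cv2.COLOR_RGB2GRAY)
    m=np.zeros_like(g); m[y0:y1,x0:x1]=cv2.inRange(g[y0:y1,x0:x1],lo,hi)
    c,l,s,ce=cv2.connectedComponentsWithStats(m,connectivity=4); i=1+np.argmax(s[1:,4]); p=ray(d,*ce[i],z,T)
    ys,xs=np.where(l==i); (cc,wh,an)=cv2.minAreaRect(np.stack([xs,ys],1).astype(np.float32))
    print(lab,ce[i].round(1),"area",s[i,4],"wh",np.round(wh,1),"mm",(np.array(wh)+1)*1000*abs(wfc(d)[2,3]-z if T is None else T[2,3]-z)/d["fx"]//1,p.round(4)); return p
E
python3 - <<'E'
from m import *
w=dict(np.load("w_gauge.npz")); wt=dict(np.load("w_tray.npz")); t=dict(np.load("top0.npz"))
g=cv2.cvtColor(w["pixels"],cv2.COLOR_RGB2GRAY); gt=cv2.cvtColor(wt["pixels"],cv2.COLOR_RGB2GRAY)
print(g[157,340:382]); print(g[88,340:372]); print(g[70:112,355]); print(gt[132,300:334]); print(gt[118:156,316])
save(cv2.resize(w["pixels"][30:200,215:430],None,fx=3.6,fy=3.4,interpolation=cv2.INTER_CUBIC),"w_gauge_c")
save(cv2.resize(wt["pixels"][70:250,200:430],None,fx=3.3,fy=3.3,interpolation=cv2.INTER_CUBIC),"w_tray_c")
E
```

```text
[ 68  68  69  68  65  67  81  93  99 100 100 101  99 100  99  98  99  99
 100 100 100 100 102  98  99  99  99  99  98  99  99  96  85  70  58  62
  68  68  68  69  68  72]
[ 29  30  31  30  32  36  51  62  83 128 172 199 207 206 203 202 202 200
 199 194 172 132  85  47  32  31  29  30  30  29  31  30]
[ 29  31  33  58 105 151 182 198 205 204 203 203 201 201 204 204 204 203
 202 204 205 205 207 203 201 198 195 193 191 192 192 189 170 132 100 108
 123 130 130 129 130 123]
[112 112 112 125 149 171 180 182 180 180 182 180 178 172 164 159 156 155
 156 157 158 158 156 157 155 148 130 107  94  94  97  97  96  95]
[116 114 111 129 165 184 190 191 188 188 186 184 177 166 156 153 154 155
 154 154 155 152 150 149 148 143 124  91  63  55  56  58  62  77  89  93
  94  94]
```

View pics/w_gauge_c.png

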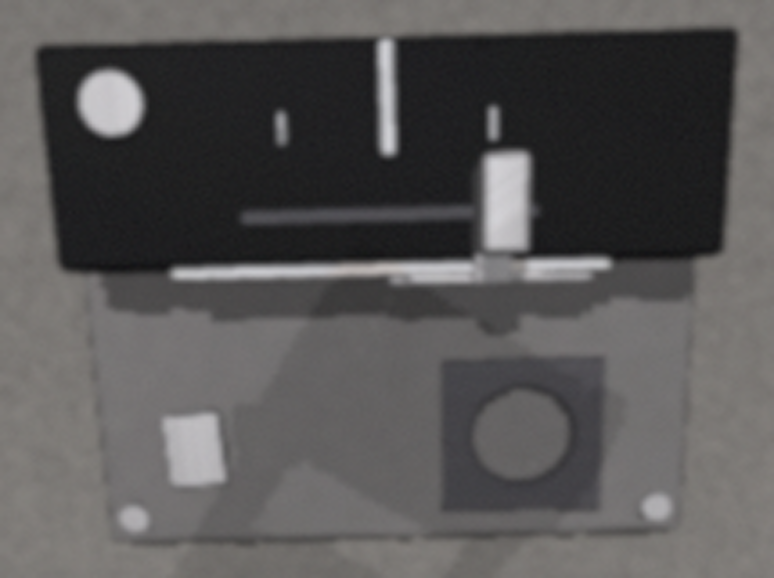

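View pics/w_tray_c.png

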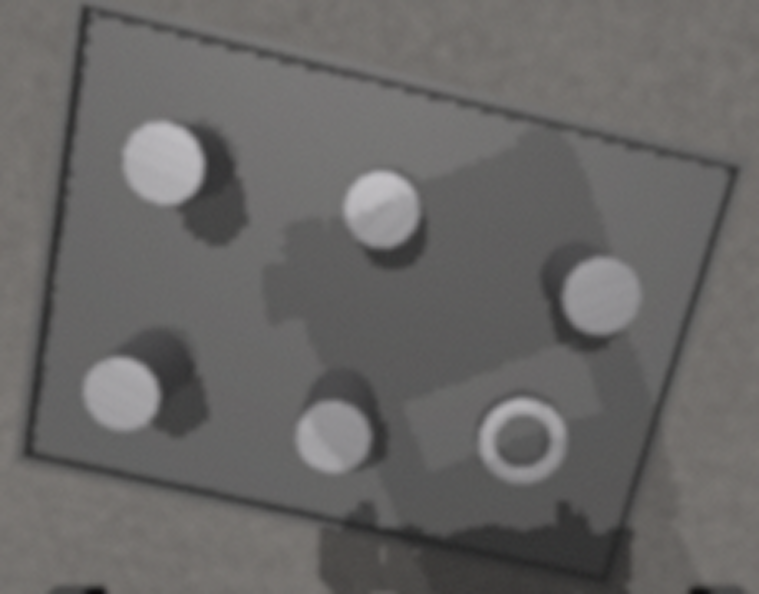

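```bash
python3 - <<'E'
from m import *
w=dict(np.load("w_gauge.npz")); wt=dict(np.load("w_tray.npz")); t=dict(np.load("top0.npz"))
rr=blob(wt,wt["T"],(296,112,336,152),138,255,.044,"roller w")
blob(t,None,(243,198,262,216),150,255,.044,"roller t")
tab=blob(w,w["T"],(344,68,366,104),120,255,.115,"tab w")
blob(t,None,(393,197,401,209),120,255,.115,"tab t")
# hole in wrist at floor/pad top
hole=blob(w,w["T"],(343,140,378,174),85,255,.026,"hole w")
# pad square: dark
g=cv2.cvtColor(w["pixels"],cv2.COLOR_RGB2GRAY); m=np.zeros_like(g); m[132:186,330:390]=cv2.inRange(g[132:186,330:390],45,78)
m=cv2.morphologyEx(m,cv2.MORPH_OPEN,np.ones((3,3))); cs,_=cv2.findContours(m,cv2.RETR_EXTERNAL,cv2.CHAIN_APPROX_NONE); c=max(cs,key=cv2.contourArea)
b=cv2.boxPoints(cv2.minAreaRect(c)); B=np.array([ray(w,*p,.031,w["T"]) for p in b]); print("pad",B.mean(0).round(4),np.linalg.norm(B-np.roll(B,1,0),axis=1).round(4))
s1=blob(w,w["T"],(244,175,260,190),120,255,.026,"screwL"); s2=blob(w,w["T"],(390,172,405,187),120,255,.026,"screwR")
dd=s1-s2; print("yaw screws",np.arctan2(-dd[0],dd[1]),np.linalg.norm(dd))
ln=blob(w,w["T"],(314,36,330,80),100,255,.074,"line")
l1=blob(w,w["T"],(288,55,298,76),60,255,.074,"s1"); l2=blob(w,w["T"],(348,58,356,69),60,255,.074,"s2")
dd=l1-l2; print("yaw marks",np.arctan2(-dd[0],dd[1]),np.linalg.norm(dd))
T=np.linalg.inv
for yaw in(0.03,0.02,0.01,0):
    M=R.from_euler('z',yaw).as_matrix()[:2,:2]
    print(yaw,"origin by tab",(tab[:2]-M@[.032,-.035]).round(4),"by hole",(hole[:2]-M@[-.055,-.052]).round(4),"by screws mid y",((s1+s2)/2).round(4)[:2],"line y rel",(M.T@(ln[:2]-(tab[:2]))).round(4))
print(r.current_t())
E
```

```text
roller w [314.9 132.4] area 388 wh [21. 21.] mm [28. 28.] [0.5507 0.2449 0.044 ]
roller t [251.9 206.6] area 40 wh [6.4 6.4] mm [26. 26.] [0.5495 0.2445 0.044 ]
tab w [355.   88.9] area 367 wh [28. 12.] mm [33. 14.] [ 0.568 -0.269  0.115]
tab t [397.  203.5] area 24 wh [7. 2.] mm [27. 10.] [ 0.5669 -0.27    0.115 ]
hole w [359.3 157.4] area 515 wh [25. 25.] mm [37. 37.] [ 0.4815 -0.2883  0.026 ]
pad [ 0.4821 -0.2879  0.031 ] [0.0633 0.0605 0.0634 0.0632]
screwL [251.5 182. ] area 73 wh [8. 9.] mm [13. 14.] [ 0.4448 -0.1288  0.026 ]
screwR [397.2 178.5] area 73 wh [9. 8.] mm [14. 13.] [ 0.45   -0.3458  0.026 ]
yaw screws 0.02403448176899174 0.2170158995705028
line [321.8  51.8] area 244 wh [39. 15.] mm [51. 20.] [ 0.612  -0.2333  0.074 ]
s1 [292.5  67.1] area 41 wh [10.  3.] mm [14.  5.] [ 0.5955 -0.1986  0.074 ]
s2 [351.5  64.5] area 32 wh [7. 3.] mm [10.  5.] [ 0.5983 -0.2685  0.074 ]
yaw marks 0.04000504282768862 0.06998076525491484
0.03 origin by tab [ 0.5349 -0.235 ] by hole [ 0.5349 -0.2347] by screws mid y [ 0.4474 -0.2373] line y rel [0.0451 0.0344]
0.02 origin by tab [ 0.5353 -0.2347] by hole [ 0.5354 -0.2352] by screws mid y [ 0.4474 -0.2373] line y rel [0.0447 0.0348]
0.01 origin by tab [ 0.5356 -0.2344] by hole [ 0.5359 -0.2358] by screws mid y [ 0.4474 -0.2373] line y rel [0.0444 0.0353]
0 origin by tab [ 0.536 -0.234] by hole [ 0.5365 -0.2363] by screws mid y [ 0.4474 -0.2373] line y rel [0.044  0.0357]
3.3333
```

Everything agrees within about 1 mm: gauge origin (0.535,-0.235), yaw about 0.025, nest (0.482,-0.288), short roller (0.550,0.2447). Next is the pick, with the jaws diagonal to the rows.

```bash
python3 - <<'E'
from h import *
p=np.array([.5501,.2447])
r.set_gripper(.65,40)
go([*p,.13],2.07)
r.move_linear([*p,.041],vel=.12)
print(r.current_tool_pos(),r.current_contact_force())
r.set_gripper(0,40); print("open",r.current_opening()*85)
r.move_linear([*p,.16],vel=.15)
print("open",r.current_opening()*85,r.current_contact_force(),r.current_tool_pos(),r.current_t())
d,T=wrist("w_held"); 
E
```

```text
[0.55056481 0.24487472 0.04181819] [0.31062526 0.55368341 0.95761806]
open 28.494303349246824
open 28.295702233093696 [ 0.34510389 -0.18311098 -2.70778155] [0.54958724 0.24450413 0.15903691] 6.6667
```

View pics/w_held.png

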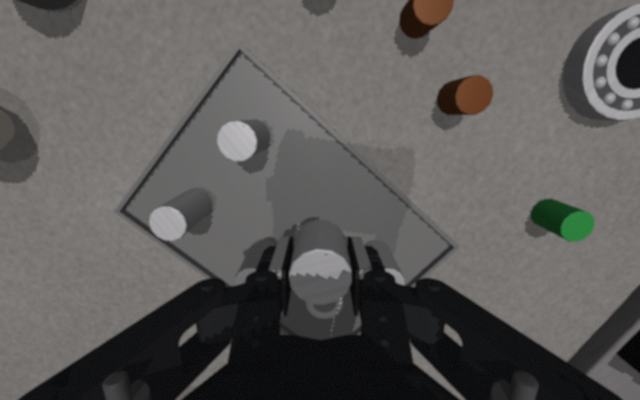

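The picture shows the short roller held centred between the pads, top face at (320,275), with the others still standing. I'll check its offset in the hand, then place it.

```bash
python3 - <<'E'
from m import *
w=dict(np.load("w_held.npz"))
p=blob(w,w["T"],(286,246,352,310),140,255,.161,"top face")
print(p-np.array(r.current_tool_pos()))
n=np.array([.4817,-.2881])
r.move_linear([.55,.2447,.22],vel=.2)
go([*n,.20],1.595)
r.move_linear([*n,.10],vel=.15); print(r.current_tool_pos())
d,T=wrist("w_prenest"); print(r.current_t(),r.current_opening()*85)
E
```

```text
top face [319.5 263.3] area 1042 wh [56.6 26.1] mm [23. 10.] [0.5562 0.2472 0.161 ]
[0.00670028 0.00269561 0.00218137]
[ 0.48219338 -0.2882728   0.10074246]
9.975 28.27839845946435
```

View pics/w_prenest.png

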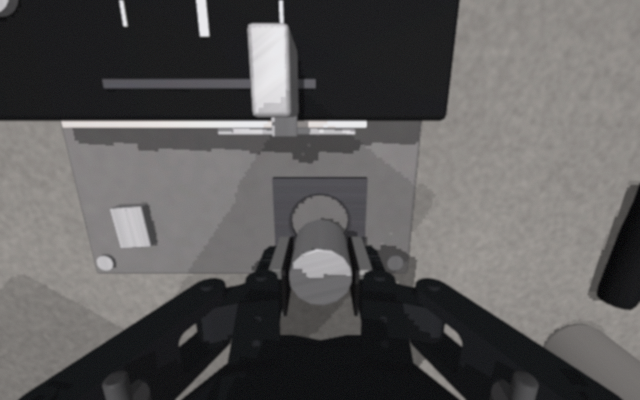

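The picture shows the roller above the nest with the hole at (320,212) beyond it, and the jaws along gauge y. My mask only caught the lit half of the top face, so I'll project where the centred face's rim should fall and compare that instead.

```bash
python3 - <<'E'
from h import *
w=dict(np.load("w_prenest.npz")); M=np.linalg.inv(w["mount"])
im=w["pixels"].copy()
a=np.linspace(0,2*np.pi,60)
for off,col in((0,(255,0,0)),(.004,(0,255,0)),(-.004,(0,0,255))):
    P=np.stack([off+.015*np.cos(a),.015*np.sin(a),0*a-.0022,1+0*a])
    c=M@P; u=w["fx"]*c[0]/c[2]+w["cx"]; v=w["fy"]*c[1]/c[2]+w["cy"]
    print(off,u.min().round(),u.max().round(),v.min().round(),v.max().round())
    cv2.polylines(im,[np.stack([u,v],1).round().astype(np.int32)],True,col,1)
save(cv2.resize(im[200:330,240:400],None,fx=4.5,fy=4.5,interpolation=cv2.INTER_CUBIC),"held_c")
E
```

```text
0 285.0 351.0 249.0 307.0
0.004 285.0 351.0 240.0 299.0
-0.004 286.0 351.0 257.0 314.0
```

View pics/held_c.png

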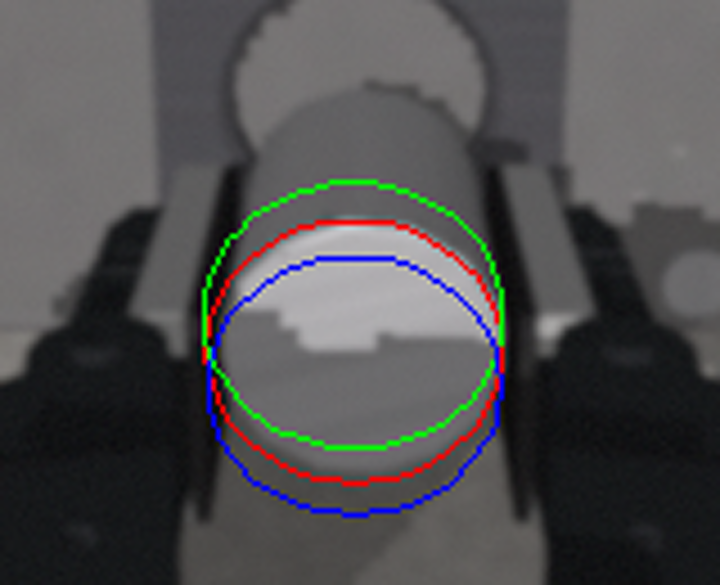

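The red (centred) outline matches the rim, so the roller is centred in the hand. Now lowering it.

```bash
python3 - <<'E'
from h import *
n=np.array([.4817,-.2881])
f0=np.array(r.current_contact_force())
for z in(.068,.064,.062,.061,.060):
    r.move_linear([*n,z],vel=.05); f=np.array(r.current_contact_force()); print(z,r.current_tool_pos()[2].round(4),(f-f0).round(1))
    if f[2]-f0[2]>4: break
r.set_gripper(.55); 
p=r.current_tool_pos(); r.move_linear([p[0],p[1],.20],vel=.2)
r.move_linear([.47,-.235,.30],vel=.25)
wrist("w_nest"); print(r.current_t())
d=optics.get_image("side"); save(cv2.resize(d["pixels"][110:230,280:440],None,fx=4.5,fy=4.5,interpolation=cv2.INTER_CUBIC),"side_nest")
E
```

```text
0.068 0.0681 [ 0.2 -0.5  0.3]
0.064 0.0639 [ 0.2 -0.1  0.6]
0.062 0.062 [-0.5 -0.4  0.3]
0.061 0.0619 [-4.7  2.1 12.7]
13.3333
```

View pics/w_nest.png

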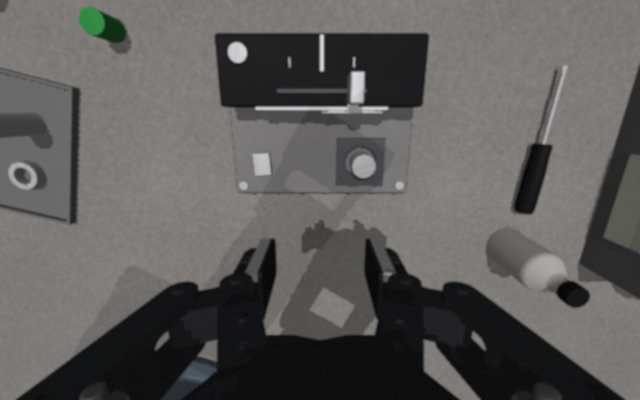

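View pics/side_nest.png

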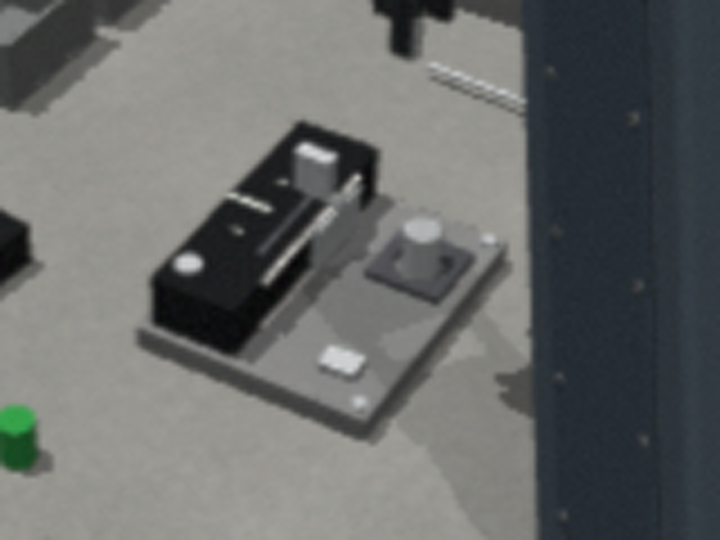

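The wrist view shows the roller's top at (363,163) inside the pad, and the side view shows it upright in the hole. Contact came at the expected floor height. Next: pinch the tab and slide it.

```bash
python3 - <<'E'
from h import *
from m import blob
w=dict(np.load("w_nest.npz"))
tab=blob(w,w["T"],(347,66,368,103),120,255,.115,"tab")
top=blob(w,w["T"],(345,145,380,182),125,255,.064,"roller top")
yaw=.026; t=np.array([.568,-.2692])
go([*t,.18],yaw+np.pi/2)
r.move_linear([*t,.105],vel=.12); print(r.current_tool_pos(),r.current_contact_force())
r.set_gripper(0,60); print(r.current_opening()*85,r.current_contact_force(),r.current_tool_pos())
p=np.array(r.current_tool_pos()); u=np.array([-np.sin(yaw),np.cos(yaw),0])
r.move_linear(p+u*.035,vel=.04)
r.sleep(.3)
q=np.array(r.current_tool_pos()); print(q-p,(q-p)@u,r.current_contact_force(),r.current_opening()*85,r.current_t())
wrist("w_half")
for n in("side","top"):
    d=optics.get_image(n); save(d["pixels"],n+"_half"); np.savez(n+"_half.npz",**d)
    x0,y0=(280,110) if n=="side" else (330,170)
    save(cv2.resize(d["pixels"][y0:y0+100,x0:x0+130],None,fx=5.5,fy=5.5,interpolation=cv2.INTER_CUBIC),n+"_half_c")
E
```

```text
tab [357.1  86.5] area 445 wh [31. 14.] mm [33. 15.] [ 0.5683 -0.2693  0.115 ]
roller top [363.4 165.8] area 430 wh [22.5 23.1] mm [28. 29.] [ 0.4821 -0.2884  0.064 ]
[ 0.5683952  -0.26947412  0.10604947] [ 0.21357949  0.15950358 -0.20605296]
13.702374302256366 [-1.72075061  3.97707864  5.41023984] [ 0.56826827 -0.26894775  0.10586389]
[-8.09394334e-04  3.37114257e-02  5.80977237e-05] 0.033721073775377135 [-0.47876734 -9.47211206 -2.31460592] 13.133837091718117 16.5583
```

View pics/w_half.png

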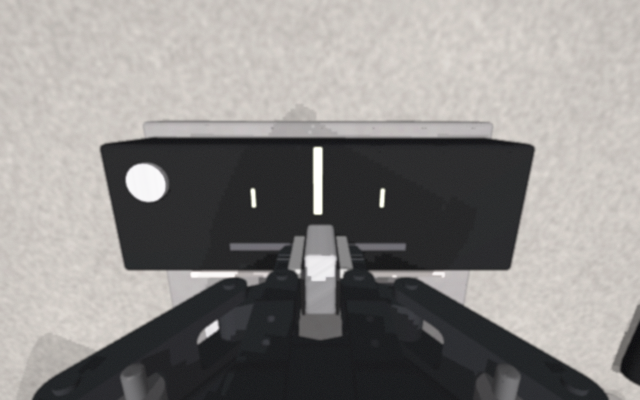

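View pics/side_half_c.png

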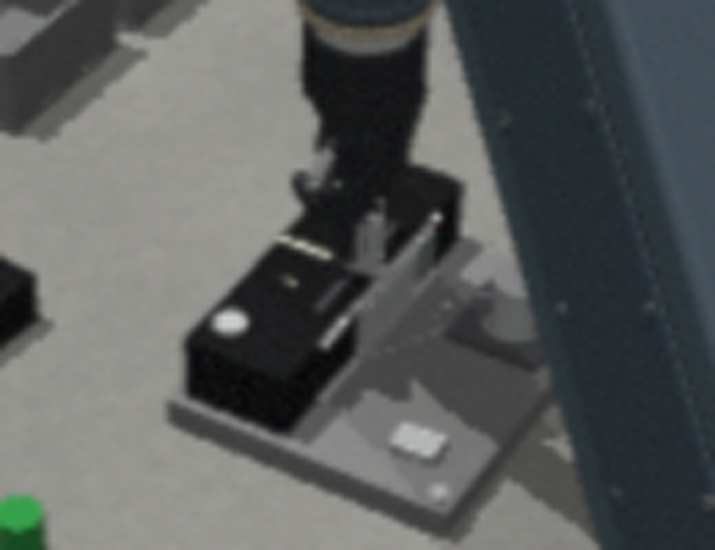

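The wrist view shows the tab at column 320 and the long line at 318, with the short marks at 253 and 382 (midpoint 317.5). The tool reading says 33.7 mm, so it's about 1.3 mm short. I'll trim that and re-measure.

```bash
python3 - <<'E'
from h import *
from m import blob
yaw=.026; u=np.array([-np.sin(yaw),np.cos(yaw),0])
p0=np.array([.56827,-.26895,.10586]); tgt=p0+u*.035
cmd=tgt+u*.0013
r.move_linear(cmd,vel=.02); r.sleep(.3)
q=np.array(r.current_tool_pos()); print((q-p0)@u,q,r.current_opening()*85,r.current_contact_force(),r.current_t())
w,T=wrist("w_half2")
a=blob(w,T,(310,140,327,220),150,255,.074,"line"); g=blob(w,T,(300,252,340,285),150,255,.115,"tab")
b=blob(w,T,(246,180,260,212),120,255,.074,"s1"); c=blob(w,T,(374,180,390,212),120,255,.074,"s2")
m=(b+c)/2
print("tab-line along y",(g-a)@u,"tab - mid marks",(g-m)@u,"TCP - line",(q-a)@u,"TCP - nominal half",(q[:2]-np.array([.5351,-.2350]))@u[:2])
save(cv2.resize(w["pixels"][130:340,220:420],None,fx=2.8,fy=2.8,interpolation=cv2.INTER_CUBIC),"half2_c")
d=optics.get_image("top"); save(cv2.resize(d["pixels"][140:265,195:430],None,fx=3.4,fy=3.4,interpolation=cv2.INTER_CUBIC),"top_end")
E
```

```text
0.03494558996591462 [ 0.56744808 -0.23401397  0.10596843] 13.109841951461322 [ 0.20910895 -9.61156541 -2.70665396] 17.2583
line [319.5 180.3] area 670 wh [67.  9.] mm [35.  5.] [ 0.6057 -0.2337  0.074 ]
tab [320.1 268.4] area 919 wh [31. 30.] mm [12. 11.] [ 0.5765 -0.2346  0.115 ]
s1 [255.3 197.7] area 102 wh [19.  5.] mm [10.  3.] [ 0.5952 -0.1991  0.074 ]
s2 [384.1 197.5] area 105 wh [ 5.3 19.3] mm [ 3. 10.] [ 0.5971 -0.2689  0.074 ]
tab-line along y -0.00021153490386213115 tab - mid marks -0.00011820221641706366 TCP - line 0.0006409414075583499 TCP - nominal half 0.0001447415822010227
```

View pics/half2_c.png

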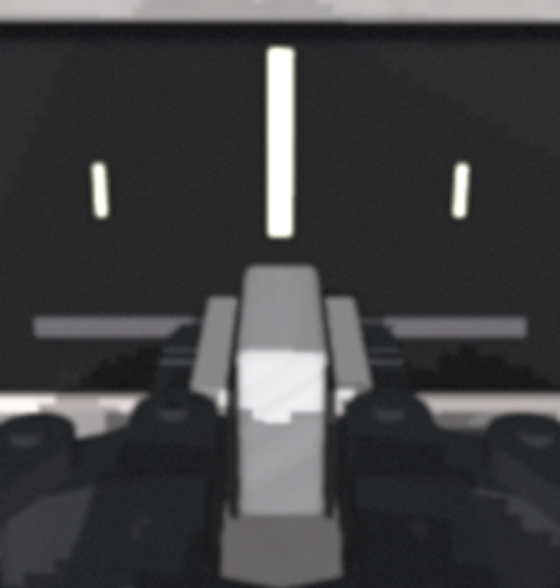

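View pics/top_end.png

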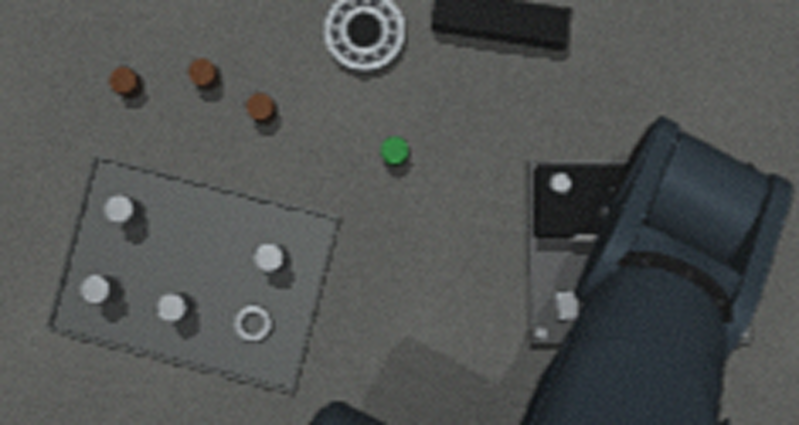

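The tab lines up with the long line within about 0.2 mm. The pinch is holding against roughly 10 N of spring force, and the other rollers and the race haven't moved. Handing in.

```bash
python3 - <<'E'
from h import *
print(r.current_tool_pos(),r.current_opening()*85,r.current_t()); r.hand_in()
E
```

```text
[ 0.56741343 -0.23401055  0.10591494] 13.376264285067483 17.3583
the job is handed in; nothing more can be done
```

The short roller is standing upright in the gauge's nest and released, and I handed in at about 17.4 s with the shutter pinched by its tab at half travel.

- **Roller:** I picked the only tray roller with its top at 44 mm; the other four topped out at 64 mm. On lowering, it touched the nest floor at the height expected. After release its top was within about 1 mm of the nest centre, and both the wrist and side views showed it upright. The arm hid the nest from above at the end, so I last saw the roller clearly before sliding the shutter.
- **Shutter:** The first slide stopped about 1.3 mm short, so I trimmed it. The final reading was 34.9 mm of travel, with the tab within about 0.2 mm of the long line. The wrist force was about 10 N, which matches the spring at half travel.
- **Other items:** The other four rollers, the race and the look-alikes were unmoved in the last top view, as was the part of the setting block still visible past the arm. I didn't re-check the things outside that view.

One check failed: my first measurement of the roller's offset in the hand was about 7 mm out, because the mask caught only the lit half of its top face. I replaced it with a projected outline of the rim, which showed the roller centred, before placing it.

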